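# Gather the bottle caps in the tote's cut corner and hold it over the pan

### The job

Pick the steel tote of screw caps up off the bench, bring its cut-off corner over the inside of the catch pan and tilt the tote down towards that corner until all four caps have slid together there, so that I can take them out by hand. Finish still holding it like that: clearly tilted (20 degrees or more) down towards the cut corner, still, with the corner a few centimetres or more above the pan's rim and nothing but your gripper carrying the tote. Do not spill a cap, and leave the other things on the bench where they are.

Things in the scene. Friction and masses are not known exactly. Their poses are not given: they have to be found in the camera images.
- tote: steel tote standing loose on the bench, open on top, 200 x 160 mm outside, 40 mm deep, 3 mm floor and walls, 0.3 to 0.5 kg. Origin: centre of its underside; x along its 200 mm length, y along its width, z up. Its -x, +y corner is cut off at 45 degrees (40 mm off each side); the other three are square. Start yaw -1.4 to 1.5 rad
- tote_grip (a point): centre of the tote's handle (tote frame 0, 0, 95 mm): a straight grey bar along the tote's y over its middle, 16 mm wide (along x), 18 mm tall (86 to 104 mm above the underside), 166 mm long, rigidly held by two straps 22 mm wide on the outside of the long walls; open below the bar
- tote_corner (a point): foot of the inside of the cut corner's slanting wall, at mid-length, on the inner floor (tote frame -78, 58, 3 mm)
- tote_floor (a point): centre of the tote's inner floor (tote frame 0, 0, 3 mm). The inside is polished: caps start to slide at 9 to 14 degrees of slope; along a wall they rub and need more, some 20 to 30 degrees towards the corner
- pan: shallow grey catch pan, 160 (x) x 130 (y) x 30 mm high, 4 mm walls, open on top and empty, fixed to the bench on the other side of the robot's centre line from the tote. Origin: centre of its underside; z up
- cap0: one of four equal blue plastic screw caps lying flat and loose in the tote, 28 mm across, 14 mm high, 12 g. Origin: centre of its underside, z along its axis
- cap1: one of four equal blue plastic screw caps lying flat and loose in the tote, 28 mm across, 14 mm high, 12 g. Origin: centre of its underside, z along its axis
- cap2: one of four equal blue plastic screw caps lying flat and loose in the tote, 28 mm across, 14 mm high, 12 g. Origin: centre of its underside, z along its axis
- cap3: one of four equal blue plastic screw caps lying flat and loose in the tote, 28 mm across, 14 mm high, 12 g. Origin: centre of its underside, z along its axis
- bottle: bystander: clear bottle, 60 mm across, 170 mm high. Origin: centre of its underside. Leave it alone
- tin: bystander: paint tin, 100 mm across, 110 mm high. Origin: centre of its underside. Leave it alone
- jar: bystander: white jar, 66 mm across, 90 mm high. Origin: centre of its underside. Leave it alone
- flask: bystander: brown bottle, 56 mm across, 130 mm high. Origin: centre of its underside. Leave it alone
- pot: bystander: small white pot, 44 mm across, 50 mm high, between the tote and the pan. Origin: centre of its underside. Leave it alone
- spatula: bystander: spatula lying along x between the tote and the pan, 180 mm long. Origin: middle of its underside. Leave it alone
- beaker: bystander: open white beaker, 70 mm across, 90 mm high. Origin: centre of its underside. Leave it alone
Things that resemble listed ones, but are neither listed nor needed, are in the scene too. What is shaped like the cap1 but turquoise or white is not meant.

How it is judged (in metres and radians):
At the end, for the whole second after the job is handed in: Only the fingers hold the tote (over 1 N); its cut corner is over 45 mm above the bench and inside the pan seen from above; tilt over 16 degrees, both edges falling to the cut corner by 3 degrees or more; every cap within 80 mm of that corner; tote and caps still (under 30 mm/s) (contact force between the fingers and tote above 1 N and height (world z) of tote_corner above 0.045 m and angle between tote's own z axis and vertical above 0.28 rad and angle between tote's own y axis and vertical above 1.62 rad and angle between tote's own x axis and vertical below 1.52 rad and linear speed of each of tote, cap0, cap1, cap2, cap3 below 0.03 m/s and x of tote_corner in the frame of pan between -0.076 and 0.076 m and y of tote_corner in the frame of pan between -0.061 and 0.061 m and distance between each of cap0, cap1, cap2, cap3 and tote_corner below 0.08 m and contact force between tote and bottle below 0.1 N and contact force between tote and tin below 0.1 N and contact force between tote and jar below 0.1 N and contact force between tote and flask below 0.1 N and contact force between tote and pot below 0.1 N and contact force between tote and spatula below 0.1 N and contact force between tote and beaker below 0.1 N and contact force between tote and pan below 0.1 N); the arm keeps its last pose, push and grip.
It fails at once if a cap falls out of the tote (distance between any of cap0, cap1, cap2, cap3 and tote_floor above 0.16 m).
It fails at once if a bystander is pushed aside or knocked over (distance of any of bottle, tin, jar, flask, pot, spatula, beaker from where it was at the start of the episode above 0.03 m or angle between any of bottle, tin, jar, flask, pot, spatula, beaker's own z axis and vertical above 0.5 rad).
It also fails if it takes over 45 s, if anything falls off the work surface, if the arm or the gripper's body presses on something with over 40 N, if the wrist force passes 120 N, or if a joint passes its speed limit or range.

### The arm

A 6-joint arm with a two-finger parallel gripper is mounted at the origin on the work surface. World frame = base frame: x ahead of the robot, y to its left, z up, the work surface at z = 0. Lengths are in mm, angles in rad, forces in N, time in s.
With the tool pointing down it reaches from about 275 to 750 mm from the base axis. Payload 10.2 kg.
Tool frame: the origin (TCP) lies midway between the tips of the shut fingers; the grasp point (between the pads) lies grip_depth behind it (grip_depth is the distance from the TCP to the grasp point, in mm); z points along the fingers, y is the line along which they close (so a half turn about z gives the same grasp; the last joint's range is limited). The gripper opens to 85 mm and grips with 20 to 120 N. Pads are 22 mm wide; open, the fingers measure 114 mm over their backs; the gripper's body (76 mm by 85 mm) begins 54 mm behind the grasp point. The pads swing forward as they close: fully open they stand 13 mm farther back than shut.
Start: joints at [1.051, 0.313, 1.498, -0, 1.331, -0.223], TCP at [153.555, 502.048, 231.294] pointing down, gripper open.
Joint ranges: [-2.94, 2.94], [-0.97, 2.17], [0.19, 2.56], [-1.23, 4.37], [0.02, 3.11], [-2.88, 2.88]. Speed limits (rad/s): [2.39, 2.39, 3.01, 3.14, 3.14, 3.14].

### API

Orientations are given as a unit quaternion [w, x, y, z].
In Python, from rig import * gives the robot as it stands.
- The arm moves only by the tool servo_tool, never from a script. Its argument "commands" is a list of rows, each a list of 3 entries, a list of its own where there are three numbers: the gripper command: -1 is fully open, 1 is shut, values between are in proportion, then the shift along the tool's x, y, z in m, then the turn, a rotation vector about the tool's x, y, z in units of 6 degrees (1.0 is 6 degrees). In form: [[grip, [dx, dy, dz], [ax, ay, az]], ...]. A call has 1 to 10 rows; each row shifts and turns the commanded pose from where the row before left it, along the tool's axes as they then stand; what a row does not reach is not made up. A row lasts 1/12 s, in which the tool goes at most 41.7 mm and 7.16 degrees, less where a joint would pass 70% of its speed; a pose out of reach is approached as far as the arm can. A call is refused whole if a number of a shift passes 0.0417 or a number of a turn 1, either way. A call with a gripper value outside its range is refused whole. The fingers move at their own pace and stop on an object; "squeeze" is the grip in N (left out, the last holds). Time passes only in rows, so rows that do not move let the fingers close. It gives the time, the measured TCP pose, the force, the opening and the grip force at its end, in the units of the state.
- sense(): the state, without advancing time (a new reading comes with each control period).
- capture(name): name is "side" or "top" or "wrist"; returns a dict with "pixels" (480x640x3 uint8, red, green, blue), "z_map" (480x640 float32, mm along the optical axis (not along the pixel's ray), 0 where there is no reading), "fx", "fy", "cx", "cy" (pixels), "rvec" (rotation vector, rad) and "tvec" (3), from world to camera coordinates, as OpenCV has them; the wrist camera has in their place "T_tool_cam" (4x4, takes a point from camera to tool coordinates, whose origin is the TCP and whose axes are the flange's). Camera axes: x right, y down, z forward; pixel columns grow to the right and rows downward; lengths in mm; the calibration is good to about 2 mm. A picture is of the moment at which its call begins: read the wrist's pose just before it.
- finish_job(): hands the job in; it is judged then, once.
The state is a dict: "time_s": time; "joints": joint angles; "dq": joint speeds; "tau": joint torques, N m; "eef_pos": TCP position; "ee_rot": TCP orientation; "force": force on the tool from outside, world axes, zero at the start; "wrist_torque": the same for the moment, N m; "grip_width": opening from 0.0 (shut) to 1.0 (fully open); "grip_force": force on a finger pad.
Only numpy, scipy, OpenCV 4.12 (cv2) and the standard library are available. Lean on these libraries where they do the work, as an engineer would, in place of code of your own. Each camera call takes 0.05 s, during which the arm holds its last target. There are 200 camera calls.

## Working session

There is one attempt and no reset: what is moved stays moved. The work goes in short steps, Python scripts to look and compute and a tool call to move; the robot and the scene stay as the last step left them, time stands still between calls to the robot, and variables do not carry over. Pictures are saved under pics/ and viewed, at most 10 in all, crops included, and the job is handed in when it is done.

Besides the shell and the picture viewer there is one more tool, called as name([rows], argument=value, ...), one row to a line, values as JSON. servo_tool: Moves the arm, as the interface text tells. Its arguments: {"type":"object","properties":{"commands":{"type":"array"},"squeeze":{"type":"number"}},"required":["commands"]}

```bash
ls; mkdir -p pics; cat > h.py <<'E'
from rig import *
import numpy as np, cv2
from scipy.spatial.transform import Rotation as R
def save(c,n): cv2.imwrite(f'pics/{n}.png', cv2.cvtColor(c['pixels'],cv2.COLOR_RGB2BGR))
def cloud(c):
    z=c['z_map']; v,u=np.mgrid[:480,:640]
    P=np.stack([(u-c['cx'])/c['fx']*z,(v-c['cy'])/c['fy']*z,z],-1)
    if 'rvec' in c:
        M=cv2.Rodrigues(np.array(c['rvec'],float))[0]; return (P-np.array(c['tvec']).ravel())@M
    s=sense(); q=s['ee_rot']; T=np.array(c['T_tool_cam'])
    return (P@T[:3,:3].T+T[:3,3])@R.from_quat([q[1],q[2],q[3],q[0]]).as_matrix().T+np.array(s['eef_pos'])
E
python3 - <<'E'
from h import *
print(sense())
for n in('top','side'):
    c=capture(n); save(c,n); np.save(n,cloud(c)); print(n,c['fx'],c['rvec'],c['tvec'],(c['z_map']>0).mean())
E
```

```text
pics
{'time_s': 0.0, 'joints': array([ 1.05061665e+00,  3.13437198e-01,  1.49843710e+00, -3.38608186e-05,
        1.33101531e+00, -2.23400476e-01]), 'dq': array([ 1.09312469e-03,  1.12579703e-03,  1.19069650e-03,  1.69619844e-03,
        1.49896588e-05, -1.49036618e-05]), 'tau': array([ 4.80710605e-04, -4.12266719e+01, -2.59742653e+01, -1.65780484e-04,
        4.14381473e-03,  2.01831904e-05]), 'eef_pos': array([153.41795681, 501.80855782, 230.74162677]), 'ee_rot': array([-2.20262004e-04,  1.47841607e-01,  9.89010838e-01, -6.10147783e-04]), 'force': array([-0.10154394, -0.02283622,  0.61933078]), 'wrist_torque': array([ 0.04294013,  0.02733012, -0.01007879]), 'grip_force': 0.0, 'grip_width': 1.0008101834818968}
top 532.0230882002692 [ 2.09403563 -2.14530838  0.2155047 ] [ -52.08543168  587.97396962 1234.31406493] 0.9960123697916666
side 453.75653505307633 [ 0.19543486 -2.65930741  1.50486994] [576.08165346 151.76684906 916.68335377] 0.9959016927083333
```

View pics/top.png

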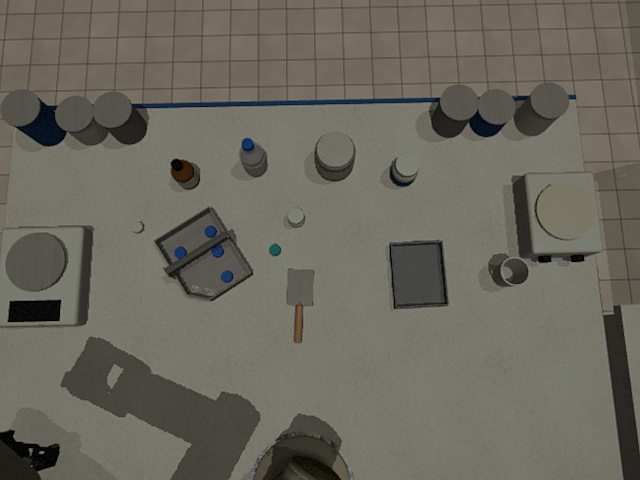

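View pics/side.png

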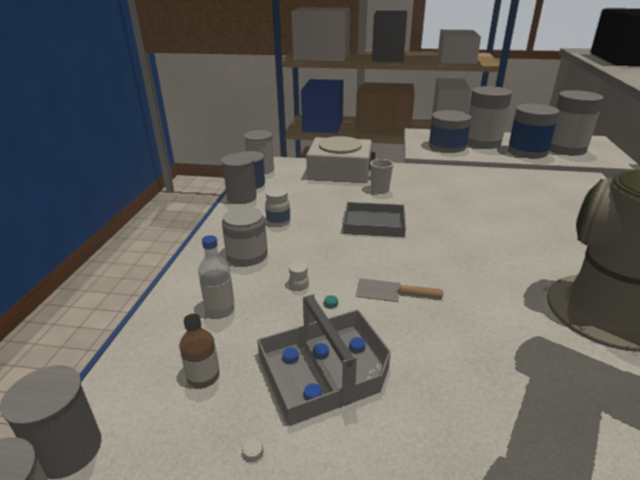

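The top view shows the tote near (203,254). Its bar runs from (168,270) to (235,235), the cut corner is at about (195,293), and the pan is at (418,273). The pot (296,217) and spatula (300,300) lie between them. The side view agrees.

```bash
python3 - <<'E'
from h import *
P=np.load('top.npy'); S=np.load('side.npy')
for n,A,box in(('top',P,(140,265,195,310)),('side',S,(250,400,290,420))):
    u0,u1,v0,v1=box; Q=A[v0:v1,u0:u1].reshape(-1,3)
    b=Q[(Q[:,2]>98)&(Q[:,2]<115)]
    r=cv2.minAreaRect(b[:,:2].astype(np.float32)); d=np.linalg.svd(b[:,:2]-b[:,:2].mean(0),full_matrices=False)[2][0]
    print(n,'bar',r,np.percentile(b[:,2],[5,50,95]),np.arctan2(d[1],d[0]))
    w=Q[(Q[:,2]>34)&(Q[:,2]<46)]
    print(' rim',cv2.minAreaRect(w[:,:2].astype(np.float32)))
for n,(u,v) in dict(cutA=(177,285),cutB=(212,298),o1=(155,243),o2=(210,209),o3=(252,270)).items(): print(n,P[v-2:v+3,u-2:u+3].reshape(-1,3).round(0)[[0,12,24]].tolist())
q=P[235:315,385:455].reshape(-1,3); q=q[(q[:,2]>22)&(q[:,2]<36)]; print('pan',cv2.minAreaRect(q[:,:2].astype(np.float32)))
for n,(u,v) in dict(pot=(296,214),tin=(335,145),bottle=(248,144),flask=(178,165),jar=(404,162),beaker=(515,265),spat=(300,287),handle=(298,325)).items(): print(n,P[v,u].round(0))
E
```

```text
top bar ((537.7994384765625, 236.31903076171875), (20.94778060913086, 165.5218963623047), 32.44140625) [ 99.92854458 103.9314368  107.82359755] 2.1306806557609446
 rim ((538.2865600585938, 236.6767578125), (201.90402221679688, 165.71316528320312), 32.060813903808594)
side bar ((538.6998291015625, 234.02272033691406), (22.17544937133789, 168.90362548828125), 31.959238052368164) [ 99.42596492 104.23144915 106.03226894] 2.133222281547531
 rim ((537.632568359375, 234.8358917236328), (200.69358825683594, 166.52223205566406), 31.904001235961914)
cutA [[477.0, 310.0, 0.0], [472.0, 304.0, 3.0], [467.0, 298.0, 4.0]]
cutB [[443.0, 221.0, 4.0], [436.0, 212.0, 23.0], [433.0, 212.0, -1.0]]
o1 [[577.0, 355.0, 41.0], [572.0, 351.0, 40.0], [567.0, 345.0, 41.0]]
o2 [[661.0, 223.0, 37.0], [655.0, 217.0, 42.0], [651.0, 213.0, 37.0]]
o3 [[511.0, 124.0, -5.0], [505.0, 118.0, 2.0], [501.0, 113.0, -2.0]]
pan ((484.21746826171875, -293.43096923828125), (160.46548461914062, 131.80322265625), 1.5625581741333008)
pot [636.   4.  45.]
tin [789. -95. 112.]
bottle [775. 106. 166.]
flask [741. 275. 131.]
jar [ 749. -263.   91.]
beaker [ 497. -528.   40.]
spat [459.  -2.   6.]
handle [366.   4.  27.]
```

```bash
python3 -c "
import rig
print([n for n in dir(rig) if n[0]!='_'], getattr(rig,'grip_depth',None))"
```

```text
['PlanningError', 'capture', 'finish_job', 'grip_depth', 'sense'] 18.700000000000003
```

servo_tool([
  [-1, [-0.037, -0.0118, 0], [0, 0, 0]],
  [-1, [-0.037, -0.0118, 0], [0, 0, 0]],
  [-1, [-0.037, -0.0118, 0], [0, 0, 0]],
  [-1, [-0.037, -0.0118, 0], [0, 0, 0]],
  [-1, [-0.037, -0.0118, 0], [0, 0, 0]],
  [-1, [-0.037, -0.0118, 0], [0, 0, 0]],
  [-1, [-0.037, -0.0118, 0], [0, 0, 0]],
  [-1, [-0.037, -0.0118, 0], [0, 0, 0]],
  [-1, [-0.037, -0.0118, 0], [0, 0, 0]],
  [-1, [-0.037, -0.0118, 0], [0, 0, 0]],
], squeeze=100)

```text
time_s: 0.93
eef_pos: [474.1, 279.5, 231.0]
ee_rot: [-0.0, 0.148, 0.989, -0.0]
force: [0.4, -0.2, -0.1]
grip_width: 1.002
grip_force: 0.0
```

servo_tool([
  [-1, [-0.037, -0.0118, 0], [0, 0, 0]],
  [-1, [-0.037, -0.0118, 0], [0, 0, 0]],
  [-1, [0, 0, 0], [0, 0, 0.974]],
  [-1, [0, 0, 0], [0, 0, 0.974]],
  [-1, [0, 0, 0], [0, 0, 0.974]],
  [-1, [0, 0, 0], [0, 0, 0.974]],
  [-1, [0, 0, 0], [0, 0, 0.974]],
  [-1, [0, 0, 0], [0, 0, 0.974]],
  [-1, [0, 0, 0], [0, 0, 0.974]],
  [-1, [0, 0, 0], [0, 0, 0]],
])

```text
time_s: 1.77
eef_pos: [536.6, 236.8, 230.9]
ee_rot: [-0.0, 0.486, 0.874, -0.0]
force: [0.2, -0.5, 0.2]
grip_width: 1.001
grip_force: 0.0
```

```bash
python3 - <<'E'
from h import *
c=capture('wrist'); save(c,'w1'); Q=cloud(c).reshape(-1,3)
s=sense(); q=s['ee_rot']; M=R.from_quat([*q[1:],q[0]]).as_matrix()
b=Q[(Q[:,2]>98)&(Q[:,2]<110)&(np.hypot(Q[:,0]-538,Q[:,1]-236)<110)]
print(cv2.minAreaRect(b[:,:2].astype(np.float32)),len(b),np.median(b[:,2]))
d=np.linalg.svd(b[:,:2]-b[:,:2].mean(0),full_matrices=False)[2][0];print(np.degrees(np.arctan2(d[1],d[0])),b.mean(0),np.ptp(b,0)); print(M.round(3),s['eef_pos'])
E
```

```text
((537.7265014648438, 233.95285034179688), (21.333370208740234, 165.38368225097656), 32.39203643798828) 3946 103.68448216366241
-57.613185730788125 [533.57779703 241.08727748 103.60067859] [106.14473437 149.953251     8.08717852]
[[-0.533  0.846 -0.001]
 [ 0.846  0.533 -0.   ]
 [ 0.    -0.001 -1.   ]] [536.59853636 236.76989428 230.9571781 ]
```

View pics/w1.png

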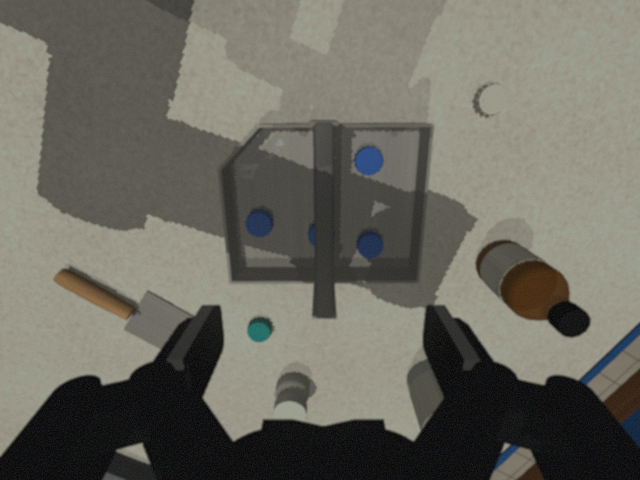

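The wrist view shows the bar at column 325, midway between the fingers. The cut corner is at (245,150), on the tool +x / −y side, and the caps are flat. Next I descend and grip.

servo_tool([
  [-1, [-0.002, 0, 0.0258], [0, 0, 0]],
  [-1, [0, 0, 0.0258], [0, 0, 0]],
  [-1, [0, 0, 0.0258], [0, 0, 0]],
  [-1, [0, 0, 0.0258], [0, 0, 0]],
  [-1, [0, 0, 0.0258], [0, 0, 0]],
  [-1, [0, 0, 0.0258], [0, 0, 0]],
  [-1, [0, 0, 0], [0, 0, 0]],
  [0.3, [0, 0, 0], [0, 0, 0]],
  [0.5, [0, 0, 0], [0, 0, 0]],
  [0.7, [0, 0, 0], [0, 0, 0]],
])

```text
time_s: 2.65
eef_pos: [538.8, 235.3, 78.4]
ee_rot: [0.001, 0.484, 0.875, 0.001]
force: [0.7, -0.7, -0.4]
grip_width: 0.6
grip_force: 0.0
```

servo_tool([
  [1, [0, 0, 0], [0, 0, 0]],
  [1, [0, 0, 0], [0, 0, 0]],
  [1, [0, 0, 0], [0, 0, 0]],
  [1, [0, 0, 0], [0, 0, 0]],
  [1, [0, 0, 0], [0, 0, 0]],
  [1, [0, 0, 0], [0, 0, 0]],
])

```text
time_s: 3.15
eef_pos: [538.2, 235.2, 77.5]
ee_rot: [0.001, 0.484, 0.875, 0.001]
force: [-1.6, -0.1, 6.0]
grip_width: 0.164
grip_force: 98.6
```

servo_tool([
  [1, [0, 0, -0.004], [0, 0, 0]],
  [1, [0, 0, -0.01], [0, 0, 0]],
  [1, [0, 0, -0.016], [0, 0, 0]],
  [1, [0, 0, -0.02], [0, 0, 0]],
  [1, [0, 0, -0.025], [0, 0, 0]],
  [1, [0, 0, -0.025], [0, 0, 0]],
  [1, [0, 0, -0.02], [0, 0, 0]],
  [1, [0, 0, -0.016], [0, 0, 0]],
  [1, [0, 0, -0.01], [0, 0, 0]],
  [1, [0, 0, -0.004], [0, 0, 0]],
], squeeze=120)

```text
time_s: 3.98
eef_pos: [538.0, 235.1, 228.0]
ee_rot: [0.001, 0.484, 0.875, 0.001]
force: [0.2, -0.7, -4.9]
grip_width: 0.162
grip_force: 117.4
```

```bash
python3 - <<'E'
from h import *
s=sense(); print({k:np.round(s[k],3) for k in('time_s','joints','eef_pos','ee_rot','force','wrist_torque','grip_width','grip_force')})
save(capture('wrist'),'w2')
E
```

```text
{'time_s': np.float64(3.983), 'joints': array([ 0.213,  0.452,  1.307, -0.   ,  1.381, -0.347]), 'eef_pos': array([537.967, 235.147, 228.049]), 'ee_rot': array([0.001, 0.484, 0.875, 0.001]), 'force': array([ 0.242, -0.71 , -4.881]), 'wrist_torque': array([ 0.025, -0.055,  0.034]), 'grip_width': np.float64(0.162), 'grip_force': np.float64(117.36)}
```

View pics/w2.png

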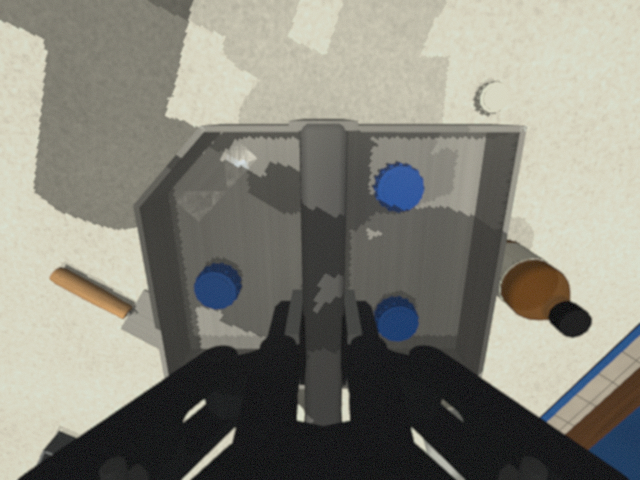

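The tote is held level with the caps flat at (218,286), (399,187) and (397,318); the fourth is hidden under the bar. Next I carry it across, still level.

servo_tool([
  [1, [-0.005, -0.0033, 0], [0, 0, 0]],
  [1, [-0.01, -0.0066, 0], [0, 0, 0]],
  [1, [-0.015, -0.0099, 0], [0, 0, 0]],
  [1, [-0.02, -0.0132, 0], [0, 0, 0]],
  [1, [-0.0234, -0.0154, 0], [0, 0, 0]],
  [1, [-0.0234, -0.0154, 0], [0, 0, 0]],
  [1, [-0.0234, -0.0154, 0], [0, 0, 0]],
  [1, [-0.0234, -0.0154, 0], [0, 0, 0]],
  [1, [-0.0234, -0.0154, 0], [0, 0, 0]],
  [1, [-0.0234, -0.0154, 0], [0, 0, 0]],
])

```text
time_s: 4.87
eef_pos: [531.7, 4.9, 225.5]
ee_rot: [-0.001, 0.484, 0.875, -0.0]
force: [0.4, 0.4, -5.6]
grip_width: 0.164
grip_force: 117.4
```

servo_tool([
  [1, [-0.0234, -0.0154, 0], [0, 0, 0]],
  [1, [-0.0234, -0.0154, 0], [0, 0, 0]],
  [1, [-0.0234, -0.0154, 0], [0, 0, 0]],
  [1, [-0.0234, -0.0154, 0], [0, 0, 0]],
  [1, [-0.0234, -0.0154, 0], [0, 0, 0]],
  [1, [-0.0234, -0.0154, 0], [0, 0, 0]],
  [1, [-0.0234, -0.0154, 0], [0, 0, 0]],
  [1, [-0.0234, -0.0154, 0], [0, 0, 0]],
  [1, [-0.0209, -0.0138, 0], [0, 0, 0]],
  [1, [-0.0184, -0.0121, 0], [0, 0, 0]],
])

```text
time_s: 5.7
eef_pos: [525.3, -266.3, 225.3]
ee_rot: [-0.001, 0.485, 0.875, -0.0]
force: [0.3, -1.1, -4.6]
grip_width: 0.16
grip_force: 117.3
```

servo_tool([
  [1, [-0.015, -0.0099, 0], [0, 0, 0]],
  [1, [-0.01, -0.0066, 0], [0, 0, 0]],
  [1, [-0.005, -0.0033, 0], [0, 0, 0]],
  [1, [0, 0, 0], [0, 0, 0.3]],
  [1, [0, 0, 0], [0, 0, 0.6]],
  [1, [0, 0, 0], [0, 0, 0.6]],
  [1, [0, 0, 0], [0, 0, 0.6]],
  [1, [0, 0, 0], [0, 0, 0.6]],
  [1, [0, 0, 0], [0, 0, 0.3]],
  [1, [0, 0, 0], [0, 0, 0]],
])

```text
time_s: 6.53
eef_pos: [525.6, -299.3, 226.1]
ee_rot: [-0.001, 0.615, 0.788, 0.0]
force: [-0.4, -0.1, -4.0]
grip_width: 0.163
grip_force: 117.5
```

```bash
python3 - <<'E'
from h import *
s=sense(); q=s['ee_rot']; M=R.from_quat([*q[1:],q[0]]).as_matrix()
print({k:np.round(s[k],3) for k in('time_s','joints','eef_pos','force','wrist_torque','grip_width','grip_force')});print(M.round(3))
def corner(M,t): # tote x=tool y, y=tool x, z=-tool z
    return t+M@np.array([58,-78,74.5])
t=np.array(s['eef_pos'])
for deg in(0,24,32,38):
    # tilt axis horizontal in tote: z x d, d=(-1,1)/sqrt2 in tote -> tool
    for sg in(1,-1):
        rv=sg*np.radians(deg)*np.array([1,1,0])/2**.5
        N=M@R.from_rotvec(rv).as_matrix(); print(deg,sg,corner(N,t).round(0),corner(N,t)-[484,-293,0])
E
```

```text
{'time_s': np.float64(6.533), 'joints': array([-0.711,  0.496,  1.246,  0.   ,  1.401, -0.957]), 'eef_pos': array([ 525.645, -299.267,  226.139]), 'force': array([-0.431, -0.117, -3.951]), 'wrist_torque': array([ 0.01 , -0.004, -0.034]), 'grip_width': np.float64(0.163), 'grip_force': np.float64(117.487)}
[[-0.243  0.97  -0.001]
 [ 0.97   0.243  0.001]
 [ 0.001 -0.    -1.   ]]
0 1 [ 436. -262.  152.] [-48.16121783  31.09903308 151.72888882]
0 -1 [ 436. -262.  152.] [-48.16121783  31.09903308 151.72888882]
24 1 [ 417. -251.  197.] [-66.98958217  42.36864987 197.30564053]
24 -1 [ 469. -282.  119.] [-15.06168769  11.27111772 119.01762563]
32 1 [ 415. -249.  214.] [-69.44705054  43.83583271 214.03403935]
32 -1 [ 482. -290.  112.] [ -1.79248312   3.32022725 112.03603165]
38 1 [ 414. -249.  227.] [-69.96516455  44.14198888 226.75294457]
38 -1 [ 493. -296.  108.] [  8.63607454  -2.92913896 108.25141397]
```

servo_tool([
  [1, [0, 0, 0], [-0.1, -0.1, 0]],
  [1, [0, 0, 0], [-0.2, -0.2, 0]],
  [1, [0, 0, 0], [-0.2, -0.2, 0]],
  [1, [0, 0, 0], [-0.2, -0.2, 0]],
  [1, [0, 0, 0], [-0.2, -0.2, 0]],
  [1, [0, 0, 0], [-0.2, -0.2, 0]],
  [1, [0, 0, 0], [-0.2, -0.2, 0]],
  [1, [0, 0, 0], [-0.2, -0.2, 0]],
  [1, [0, 0, 0], [-0.2, -0.2, 0]],
  [1, [0, 0, 0], [-0.2, -0.2, 0]],
])

```text
time_s: 7.37
eef_pos: [525.5, -299.4, 226.3]
ee_rot: [0.14, 0.608, 0.781, 0.017]
force: [-0.7, -0.1, -4.9]
grip_width: 0.165
grip_force: 117.5
```

servo_tool([
  [1, [0, 0, 0], [-0.2, -0.2, 0]],
  [1, [0, 0, 0], [-0.2, -0.2, 0]],
  [1, [0, 0, 0], [-0.2, -0.2, 0]],
  [1, [0, 0, 0], [-0.2, -0.2, 0]],
  [1, [0, 0, 0], [-0.2, -0.2, 0]],
  [1, [0, 0, 0], [-0.2, -0.2, 0]],
  [1, [0, 0, 0], [-0.2, -0.2, 0]],
  [1, [0, 0, 0], [-0.2, -0.2, 0]],
  [1, [0, 0, 0], [-0.2, -0.2, 0]],
  [1, [0, 0, 0], [-0.1, -0.1, 0]],
])

```text
time_s: 8.2
eef_pos: [525.2, -299.1, 226.0]
ee_rot: [0.276, 0.59, 0.758, 0.034]
force: [-0.2, 0.1, -4.7]
grip_width: 0.161
grip_force: 117.8
```

servo_tool([
  [1, [0, 0, 0], [0, 0, 0]],
  [1, [0, 0, 0], [0, 0, 0]],
  [1, [0, 0, 0], [0, 0, 0]],
  [1, [0, 0, 0], [0, 0, 0]],
  [1, [0, 0, 0], [0, 0, 0]],
  [1, [0, 0, 0], [0, 0, 0]],
])

```text
time_s: 8.7
eef_pos: [525.9, -299.9, 226.5]
ee_rot: [0.275, 0.591, 0.758, 0.034]
force: [0.5, 0.6, -3.7]
grip_width: 0.158
grip_force: 117.8
```

```bash
cat > chk.py <<'E'
from h import *
import sys
s=sense(); q=s['ee_rot']; M=R.from_quat([*q[1:],q[0]]).as_matrix(); t=np.array(s['eef_pos'])
print({k:np.round(s[k],3) for k in('time_s','joints','eef_pos','force','grip_width','grip_force')})
print('tilt',np.degrees(np.arccos(-M[2,2])),'corner',(t+M@[58,-78,74.5]).round(0))
for n in('wrist','top','side'):
    c=capture(n); P=cloud(c); save(c,n+sys.argv[1])
    h=cv2.cvtColor(c['pixels'],cv2.COLOR_RGB2HSV); m=cv2.inRange(h,(105,130,50),(125,255,255))
    k,l,st,ce=cv2.connectedComponentsWithStats(m)
    for i in range(1,k):
        if st[i,4]<25: continue
        w=P[(l==i)]; w=np.median(w,0); f=M.T@(w-t); f=np.array([f[1],f[0],77.5-f[2]])
        if abs(f).max()<200: print(n,'px',ce[i].round(),'area',st[i,4],'tote xyz',f.round(0),'to corner',np.linalg.norm(f-[-78,58,3]).round())
E
python3 chk.py 3
```

```text
{'time_s': np.float64(8.7), 'joints': array([-0.763,  0.233,  1.725,  0.198,  0.642, -1.134]), 'eef_pos': array([ 525.903, -299.919,  226.478]), 'force': array([ 0.509,  0.574, -3.665]), 'grip_width': np.float64(0.158), 'grip_force': np.float64(117.76)}
tilt 32.23246815659431 corner [ 483. -291.  112.]
wrist px [226. 179.] area 6623 tote xyz [-58.  52.  19.] to corner 26.0
top px [413. 244.] area 41 tote xyz [-9. 62. 18.] to corner 71.0
side px [380. 174.] area 46 tote xyz [-81.  26.  17.] to corner 36.0
```

View pics/wrist3.png

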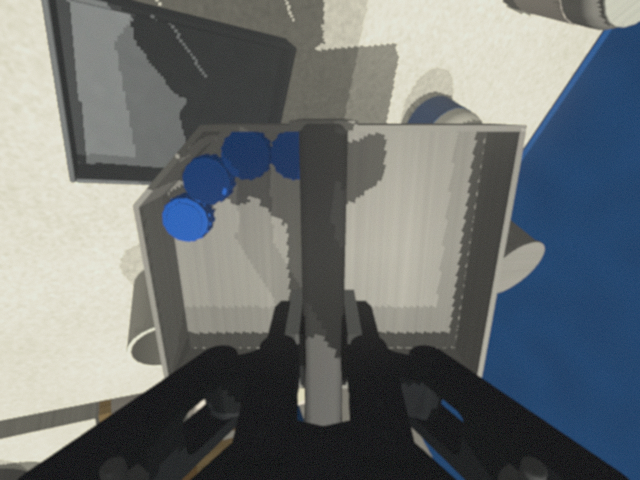

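All four caps have slid into a touching chain around the cut corner: (189,217), (207,180), (247,155) and (290,155). The last is partly under the bar, about 65–70 mm from the corner. A little more tilt towards −x should pull it in.

servo_tool([
  [1, [0, 0, 0], [-0.1, 0, 0]],
  [1, [0, 0, 0], [-0.2, 0, 0]],
  [1, [0, 0, 0], [-0.2, 0, 0]],
  [1, [0, 0, 0], [-0.2, 0, 0]],
  [1, [0, 0, 0], [-0.2, 0, 0]],
  [1, [0, 0, 0], [-0.1, 0, 0]],
  [1, [0, 0, 0], [0, 0, 0]],
  [1, [0, 0, 0], [0, 0, 0]],
  [1, [0, 0, 0], [0, 0, 0]],
  [1, [0, 0, 0], [0, 0, 0]],
])

```text
time_s: 9.68
eef_pos: [525.9, -299.9, 226.6]
ee_rot: [0.306, 0.576, 0.755, 0.074]
force: [-0.2, -0.3, -4.8]
grip_width: 0.166
grip_force: 117.7
```

```bash
python3 chk.py 4
```

```text
{'time_s': np.float64(9.683), 'joints': array([-0.812,  0.212,  1.783,  0.429,  0.587, -1.371]), 'eef_pos': array([ 525.94 , -299.859,  226.596]), 'force': array([-0.23 , -0.303, -4.809]), 'grip_width': np.float64(0.166), 'grip_force': np.float64(117.665)}
tilt 36.71078287259337 corner [ 494. -290.  109.]
wrist px [226. 178.] area 6658 tote xyz [-58.  53.  19.] to corner 26.0
top px [412. 243.] area 94 tote xyz [-12.  63.  18.] to corner 68.0
side px [376. 175.] area 39 tote xyz [-81.  27.  18.] to corner 35.0
```

View pics/wrist4.png

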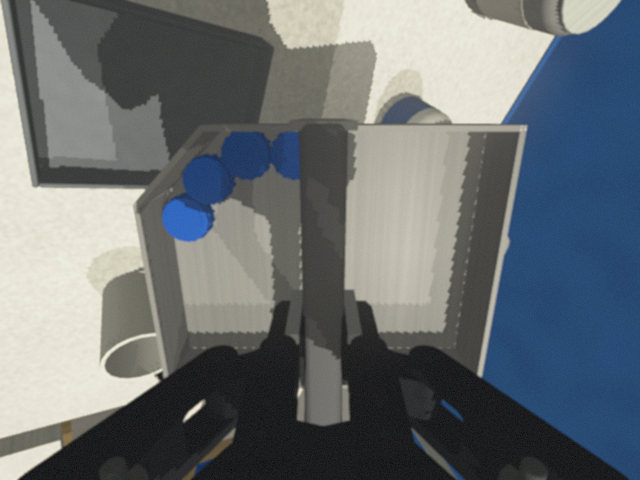

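View pics/top4.png

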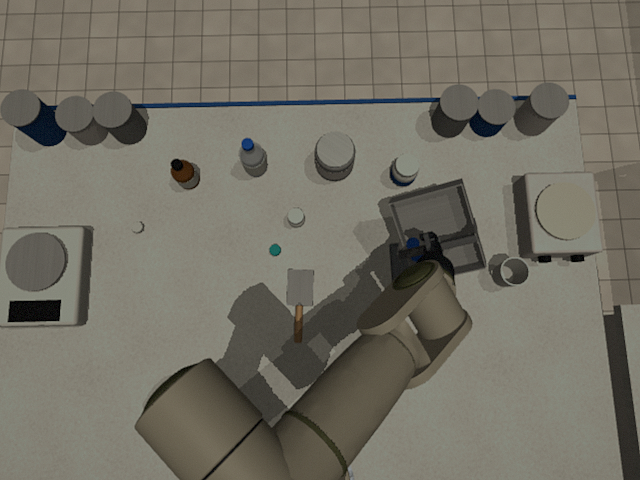

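The caps are held in a touching chain at the corner. Estimated centres are at most about 66 mm from it. The top view shows the bystanders unmoved. Handing in.

```bash
python3 -c "
from rig import *
print(finish_job())"
```

```text
the job is handed in; nothing more can be done
None
```

I handed the job in with the gripper holding the tote still, tilted about 37° towards its cut corner, with that corner over the inside of the pan about 79 mm above its rim. All four caps sit together there, the farthest an estimated 65 mm from the corner, partly hidden by the handle bar; the other things on the bench have not moved. No pass or fail result came back.

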